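# Set the hopper gate's stay on its middle hole

### The arm

A 6-joint arm with a two-finger parallel gripper is mounted at the origin on a cart in front of the work surface, level with it; the furniture and walls round the work are solid. World frame = base frame: x ahead of the robot, y to its left, z up, the work surface at z = 0. Lengths are in m, angles in rad, forces in N, time in s.
With the tool pointing down it reaches from about 0.35 to 0.875 m from the base axis. Payload 4.2 kg.
Tool frame: the origin (TCP) lies where the fingers leave the gripper's body, on its centre line; the fingertips stand 70 mm ahead of it and the grasp point (between the pads) lies 51 mm ahead of it (bot.grasp_offset is the distance from the TCP to the grasp point, in m); z points along the fingers, y is the direction in which the jaws open and shut (so a half turn about z gives the same grasp; the last joint's range is limited). The gripper opens to 87 mm and grips with 3 to 60 N. Pads are 19 mm wide; open, the fingers measure 117 mm over their backs; the gripper's body (75 mm by 190 mm) begins 51 mm behind the grasp point.
Start: joints at [1.394, 0.385, 0.008, 0, -1.194, -0.259], TCP at [0.264, 0.567, 0.292] pointing down, gripper open.
Joint ranges: [-3.14, 3.14], [-1.21, 2.06], [-1.07, 1.41], [-3.16, 2.05], [-2.99, -0.16], [-3.1, 3.1]. Speed limits (rad/s): [2.79, 2.79, 3.14, 3.14, 3.14, 3.14].

### API

Orientations are given as a unit quaternion [w, x, y, z].
In Python, from cell import bot, cams gives the robot as it stands.
- The arm moves only by the shell command python3 -m handwheel 'ROWS' [FORCE]. ROWS is JSON, a list of rows, each an object of numbers: "jaw": the gripper command: -1 is shut, 1 is fully open, values between are in proportion; "x", "y", "z": the shift along the tool's x, y, z each as a share of 500 mm, from -1 to 1; "twist": the turn about the tool's z as a share of 360 degrees, from -1 to 1. A call has 1 to 8 rows; each row shifts and turns the commanded pose from where the row before left it, along the tool's axes as they then stand; what a row does not reach is not made up. A row lasts 1/12 s, in which the tool goes at most 41.7 mm and 7.16 degrees, less where a joint would pass 70% of its speed; a pose out of reach is approached as far as the arm can. A call with a number of a shift or a turn outside -1 to 1 is refused whole. A call with a gripper value outside its range is refused whole. The fingers move at their own pace and stop on an object; FORCE is the grip in N (left out, the last holds). Time passes only in rows, so rows that do not move let the fingers close. It gives the time, the measured TCP pose, the force and the opening at its end, in the units of the state.
- bot.get_obs(): the state, without advancing time (a new reading comes with each control period).
- cams.get_image(name): name is "scene" or "top" or "wrist"; returns the picture (480x640x3 uint8, red, green, blue); there is no depth.
- cams.camera_model(name): a dict with "intrinsics" (3x3 intrinsics, pixels), "rvec" (rotation vector, rad) and "tvec" (3), from world to camera coordinates, as OpenCV has them. Camera axes: x right, y down, z forward; pixel columns grow to the right and rows downward; lengths in m; the calibration is good to about 2 mm. The wrist camera is an equidistant fisheye: a pixel r from the principal point sees the ray r / f radians off the axis. A picture is of the moment at which its call begins: read the wrist's pose just before it. camera_model takes no time and is no camera call; for the wrist camera it gives the pose at the moment of the call.
- bot.sign_off(): hands the job in, once; it reports no verdict.
The state is a dict: "t": time; "joint_pos": joint angles; "joint_velocities": joint speeds; "joint_torque": joint torques, N m; "tcp_pos": TCP position; "eef_rot": TCP orientation; "contact_force": force on the tool from outside, world axes, zero at the start; "moment": the same for the moment, N m; "grip_width": opening from 0.0 (shut) to 1.0 (fully open).
Only numpy, scipy, OpenCV 4.12 (cv2) and the standard library are available. Lean on these libraries where they do the work, as an engineer would, in place of code of your own. Each camera call takes 0.05 s, during which the arm holds its last target.

### The job

The sprung gate of the marker hopper must stand open at its middle setting. Lift the stay arm by its black knob, pull the gate open with it, drop the middle one of the stay's five holes over the peg and seat the stay fully home and level on the peg's collar, so that the stay holds the gate by itself. Feel for the peg with a light touch rather than forcing the stay down, and leave the things standing around alone.

Things in the scene. Friction and masses are not known exactly. Their poses are not given: they have to be found in the camera images.
- hopper: Fixed marker hopper on an aluminium base plate 200 x 300 x 10 mm. Origin on the table at plate level, z up. In its frame the plate spans x -90..110 and y -185..115 mm; the grey trough of markers fills the -y half (walls up to 60 mm high, y -183..-67), and the gate closes its mouth, which faces +y.
- gate_hinge (a point): On the vertical hinge axis of the gate, at hopper x 70, y -60, z 44 mm.
- gate (a joint): Opening angle of the steel gate (130 mm long, top 60 mm above the table) in rad: 0 shut (it then lies from its hinge along hopper -x), growing as its free end swings towards hopper +y, limit 1.2. A spring pulls it shut with 0.23 N m at 0 and 0.25 N m more per rad.
- stay_pivot (a point): The stay's pivot, fixed to the gate 100 mm along the gate from the hinge axis and 12 mm out from the gate's mid-plane on its +y side, 44 mm above the table: at gate angle a it is at hopper x = 70 - 100 cos a + 12 sin a, y = -60 + 100 sin a + 12 cos a mm.
- stay: The stay arm: flat steel bar, 24 mm wide, 5 mm thick, about 0.16 kg. Origin on its pivot at the bar's underside; x along the bar to the knob end (at 195 mm), z out of its upper face. It swings freely about the vertical and lifts up to 0.6 rad about its pivot; let go, it sinks to 0.02 rad below level unless carried. Five round 10.5 mm holes on its mid-line at x 40, 62, 84, 106, 128 mm.
- stay_hole (a point): Centre of the middle hole (third of five), on the bar's underside, 84 mm from the pivot along the bar.
- stay_knob (a point): Centre of the gripping part of the black knob that stands up from the bar, 180 mm from the pivot and 32 mm above the bar's underside. Round, 16 mm diameter from 10 to 47 mm above the underside (top at 50 mm, 22 mm foot flange up to 8 mm).
- slot_mid (a point): Middle of the peg's adjusting slot, at the height of the peg's collar (44 mm), at hopper x -10, y 75 mm, axes as the hopper's. The upright 8 mm steel peg ends 12 mm above its 18 mm collar, which carries the stay level. The peg is clamped fast within 9 mm either way of this point along hopper y (x exact): its setting is not measured and must be seen or felt.
- check_weight: Bystander: small brass check weight, 28 mm diameter, 46 mm high, standing on the base plate. Origin under its centre.
- ink_bottle: Bystander: blue ink bottle, 44 mm diameter, 90 mm high. Origin under its centre.
- nib_jar: Bystander: clear jar with red lid, 71 x 78 x 75 mm. Origin under its centre.

How it is judged:
On the way:
1. the stay is lifted and the gate pulled open with it (angle between stay's own z axis and vertical above 0.09 rad and value of joint gate above 0.15 rad), for 0.1 s.
At the end, for the whole second after the job is handed in: The stay rests level (within 0.03 rad, hole within 2.5 mm of the collar's height) with its middle hole over the peg (hole within 5 mm of the slot's line and 11 mm of the slot's middle along it, which no other hole on the peg allows), and holds the gate still and open by more than 0.25 rad (angle between stay's own z axis and vertical below 0.03 rad and x of stay_hole in the frame of slot_mid between -0.005 and 0.005 m and y of stay_hole in the frame of slot_mid between -0.011 and 0.011 m and z of stay_hole in the frame of slot_mid between -0.0025 and 0.0025 m and value of joint gate above 0.25 rad and velocity of joint gate between -0.05 and 0.05 rad/s); the robot touches nothing.
It fails at once if the stay is forced against the peg or its collar with more than 50 N (contact force between stay and hopper above 50 N).
It fails at once if the check weight is shifted by more than 20 mm (distance of check_weight from where it was at the start of the episode above 0.02 m).
It fails at once if the ink bottle is shifted by more than 20 mm (distance of ink_bottle from where it was at the start of the episode above 0.02 m).
It fails at once if the nib jar is shifted by more than 20 mm (distance of nib_jar from where it was at the start of the episode above 0.02 m).
It also fails if it takes over 72 s, if anything falls off the work surface, if the arm or the gripper's body presses on something with over 40 N, if the wrist force passes 120 N, or if a joint passes its speed limit or range.

## Working session

There is one attempt and no reset: what is moved stays moved. The work goes in short steps, Python scripts to look and compute and a shell command to move; the robot and the scene stay as the last step left them, time stands still between calls to the robot, and variables do not carry over. Pictures are saved under pics/ and viewed, and the job is handed in when it is done.

```bash
ls; mkdir -p pics
python3 - <<'E'
from cell import bot,cams
import cv2,json
for n in ["scene","top","wrist"]:
    m=cams.camera_model(n);print(n,m)
    cv2.imwrite(f"pics/{n}0.png",cams.get_image(n)[:,:,::-1])
print(bot.get_obs())
E
```

```text
pics
scene {'intrinsics': array([[519.05238326,   0.        , 318.34416823],
       [  0.        , 519.05238326, 235.16326074],
       [  0.        ,   0.        ,   1.        ]]), 'rvec': array([ 1.92726172, -1.16358245,  0.62998819]), 'tvec': array([-0.36799612,  0.24076283,  1.10388604])}
top {'intrinsics': array([[458.95572828,   0.        , 316.06534452],
       [  0.        , 458.95572828, 235.47472883],
       [  0.        ,   0.        ,   1.        ]]), 'rvec': array([ 2.14918582, -2.15856271,  0.17697415]), 'tvec': array([-0.17498718,  0.49613962,  1.05802508])}
wrist {'intrinsics': array([[371.64829954,   0.        , 319.83598369],
       [  0.        , 371.64829954, 245.00835378],
       [  0.        ,   0.        ,   1.        ]]), 'rvec': array([-1.58441392,  2.48842953,  0.38386404]), 'tvec': array([ 0.62317035, -0.03870621,  0.39227541])}
{'t': 0.15, 'joint_pos': array([ 1.39364298e+00,  3.85345365e-01,  6.92026344e-03, -3.40555055e-04,
       -1.19399220e+00, -2.58608223e-01]), 'joint_velocities': array([-0.00021551, -0.00381476,  0.00582005,  0.00193185,  0.00017624,
        0.00025827]), 'joint_torque': array([-2.39655556e-04, -3.91051197e+01,  1.87587297e+01,  4.22242641e+00,
        1.23694504e-02, -1.34796214e-04]), 'tcp_pos': array([0.26364711, 0.56628765, 0.29142573]), 'eef_rot': array([ 8.16261621e-04,  9.76343827e-01, -2.16222221e-01, -1.25149651e-04]), 'contact_force': array([-0.25775713,  0.14077969, -0.17636117]), 'moment': array([ 0.01692927,  0.04886648, -0.00107999]), 'grip_width': 1.0027188414838144}
```

View pics/scene0.png

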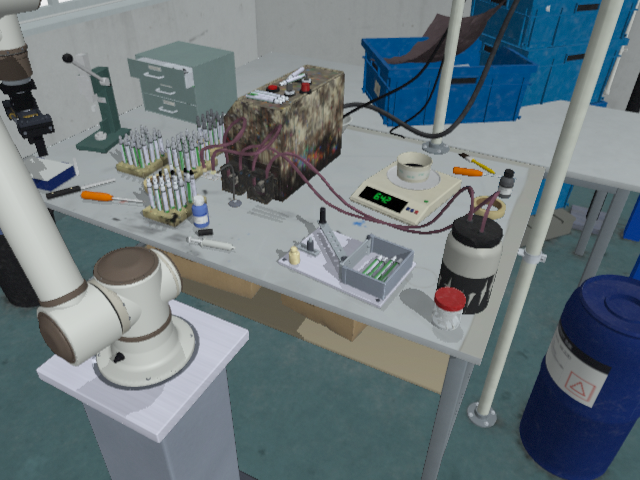

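View pics/top0.png

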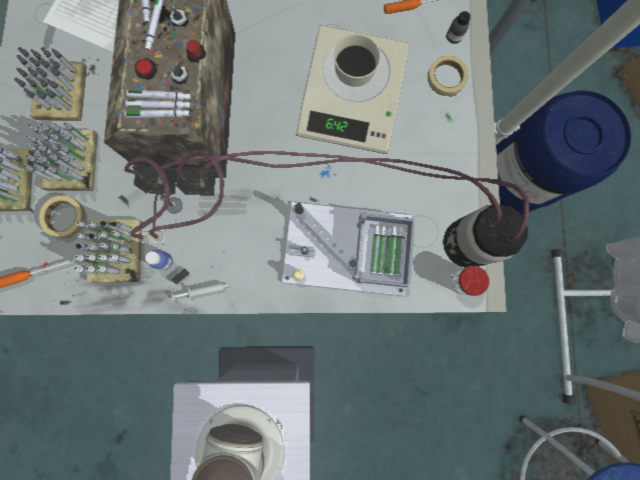

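View pics/wrist0.png

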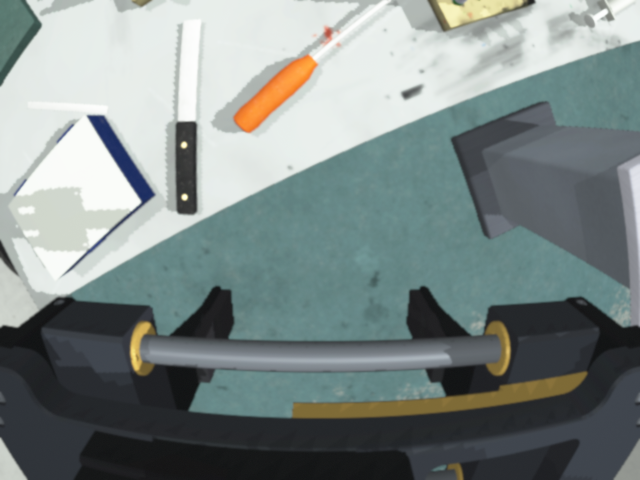

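Run:
```python
import cv2
a=cv2.imread("pics/top0.png")[190:310,270:430];cv2.imwrite("pics/top0z.png",cv2.resize(a,(800,600),interpolation=cv2.INTER_CUBIC))
a=cv2.imread("pics/scene0.png")[195:315,265:425];cv2.imwrite("pics/scene0z.png",cv2.resize(a,(800,600),interpolation=cv2.INTER_CUBIC))
```

```text
(no output)
```

View pics/top0z.png

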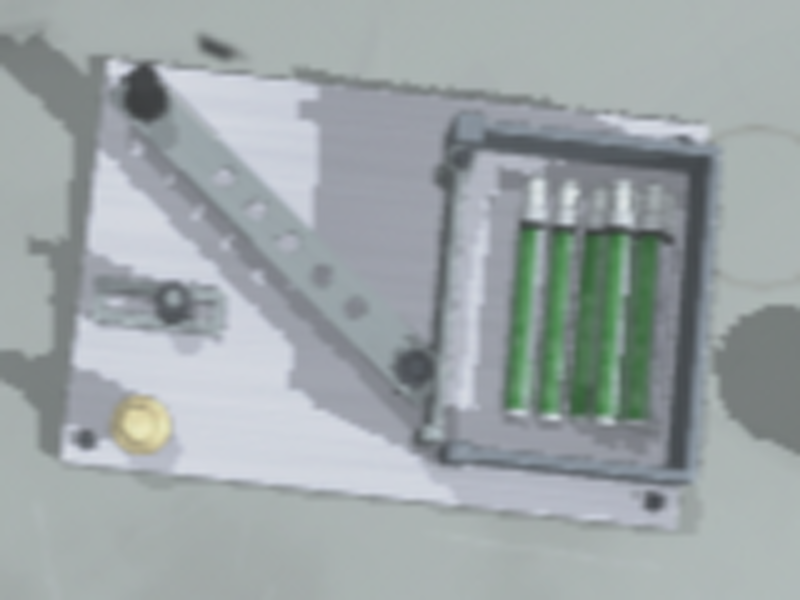

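View pics/scene0z.png

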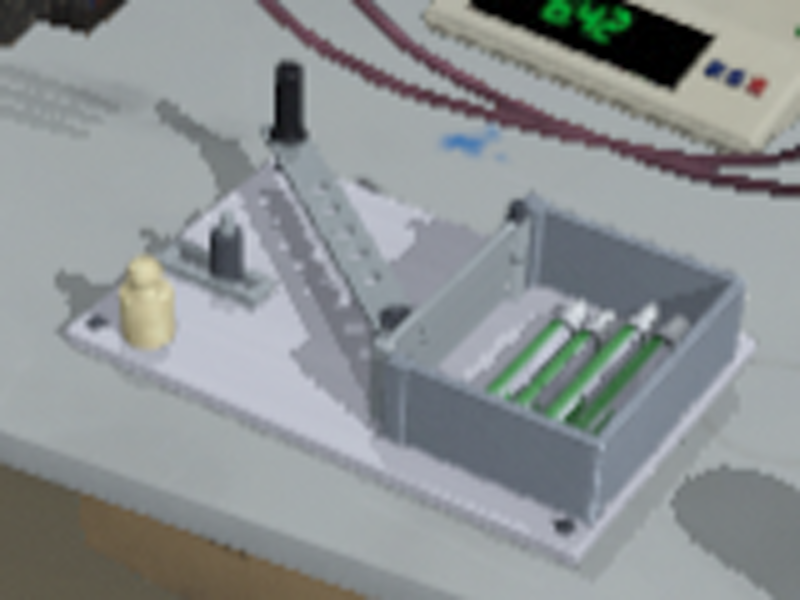

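```bash
cat > h.py <<'E'
from cell import bot,cams
import cv2,numpy as np
from scipy.optimize import least_squares
from scipy.spatial.transform import Rotation as R
def proj(n,P):
    m=cams.camera_model(n)
    return cv2.projectPoints(np.array(P,float).reshape(-1,3),np.array(m['rvec']),np.array(m['tvec']),m['intrinsics'],None)[0].reshape(-1,2)
def ray(n,uv):
    m=cams.camera_model(n);Rm=cv2.Rodrigues(np.array(m['rvec']))[0]
    d=np.linalg.inv(m['intrinsics'])@np.array([*uv,1.]);return -Rm.T@m['tvec'],Rm.T@d
def atz(n,uv,z):
    o,d=ray(n,uv);return o+d*(z-o[2])/d[2]
def h2w(p,P):
    P=np.array(P,float).reshape(-1,3)/1000;c,s=np.cos(p[2]),np.sin(p[2])
    return np.c_[p[0]+c*P[:,0]-s*P[:,1],p[1]+s*P[:,0]+c*P[:,1],P[:,2]]
E
python3 - <<'E'
from h import *
T=lambda u,v:(270+u/5,190+v/5)
S=lambda u,v:(265+u/5,195+v/5)
obs=[("top",T(105,58),(110,115,10)),("top",T(708,125),(110,-185,10)),("top",T(682,530),(-90,-185,10)),("top",T(65,460),(-90,115,10)),
("top",T(717,148),(83,-183,60)) ,("scene",S(65,333),(-90,115,10)),("scene",S(582,562),(-90,-185,10))]
def f(p,w=1): return np.concatenate([proj(n,h2w(p,P))[0]-np.array(uv) for n,uv,P in obs if P[2]!=60])
r=least_squares(f,[0.45,-0.1,0]);print(r.x,r.fun.round(1).reshape(-1,2))
p=r.x
print("slot",h2w(p,(-10,75,44)),"hinge",h2w(p,(70,-60,60)),proj("top",h2w(p,(70,-60,60))),"pivot",proj("top",h2w(p,(-30,-48,50))))
k=atz("top",T(145,82),.094);print("knob",k,"peg",atz("top",T(173,300),.056), "slotmid px",(proj("top",h2w(p,[(-10,75,56),(-10,84,56),(-10,66,56)]))-[270,190])*5)
print("peg scene",(proj("scene",h2w(p,[(-10,75,56),(-10,84,56),(-10,66,56)]))-[265,195])*5)
print("weight",atz("top",T(140,425),.045))
c,s=np.cos(p[2]),np.sin(p[2]);print("knob hopper",np.array([[c,s],[-s,c]])@(k[:2]-p[:2])*1000)
# height of knob from both views
o1,d1=ray("top",T(145,82));o2,d2=ray("scene",S(290,65))
A=np.c_[d1,-d2];x=np.linalg.lstsq(A,o2-o1,rcond=None)[0];print(o1+d1*x[0],o2+d2*x[1])
E
```

```text
[ 0.46133835 -0.22113227 -0.10717751] [[ 1.   0.5]
 [ 1.  -0.4]
 [ 0.3 -0.3]
 [-0.1  0.9]
 [-0.5 -0.7]
 [-1.  -1.7]]
slot [[ 0.45941866 -0.1454929   0.044     ]] hinge [[ 0.52451834 -0.28827606  0.06      ]] [[363.3698375  221.71159533]] pivot [[354.08639251 263.73819655]]
knob [ 0.5543512  -0.13750524  0.094     ] peg [ 0.4584925  -0.14983058  0.056     ] slotmid px [[163.70877033 298.0629508 ]
 [144.54500389 296.08343214]
 [182.87168666 300.04238164]]
peg scene [[214.04408099 209.45425033]
 [199.85750126 203.82503163]
 [228.3142966  215.11665565]]
weight [ 0.40093983 -0.13419323  0.045     ]
knob hopper [83.53335975 93.0969867 ]
[ 0.55520801 -0.1374284   0.08996636] [ 0.55662836 -0.13998527  0.09021935]
```

```bash
python3 -m handwheel '[{"jaw":1,"x":0.056,"y":0.052},{"jaw":1,"x":0.056,"y":0.052},{"jaw":1,"x":0.056,"y":0.052},{"jaw":1,"x":0.056,"y":0.052},{"jaw":1,"x":0.056,"y":0.052},{"jaw":1,"x":0.056,"y":0.052},{"jaw":1,"x":0.056,"y":0.052},{"jaw":1,"x":0.056,"y":0.052}]' 20
```

```text
$[0]: bad value
```

Run:
```python
from h import *
m=cams.camera_model("wrist");Rm=cv2.Rodrigues(np.array(m['rvec']))[0];o=bot.get_obs()
q=o['eef_rot'];Rt=R.from_quat([q[1],q[2],q[3],q[0]]).as_matrix()
c=-Rm.T@m['tvec'];print("cam in tool",Rt.T@(c-o['tcp_pos']),"axes",(Rt.T@Rm.T).round(3))
```

```text
cam in tool [ 0.08235459  0.00075721 -0.09286025] axes [[-0.001 -0.953 -0.303]
 [ 1.    -0.001  0.   ]
 [-0.    -0.303  0.953]]
```

```bash
python3 -m handwheel '[{"jaw":1,"x":0.056,"y":0.052,"z":0,"twist":0},{"jaw":1,"x":0.056,"y":0.052,"z":0,"twist":0},{"jaw":1,"x":0.056,"y":0.052,"z":0,"twist":0},{"jaw":1,"x":0.056,"y":0.052,"z":0,"twist":0},{"jaw":1,"x":0.056,"y":0.052,"z":0,"twist":0},{"jaw":1,"x":0.056,"y":0.052,"z":0,"twist":0},{"jaw":1,"x":0.056,"y":0.052,"z":0,"twist":0},{"jaw":1,"x":0.056,"y":0.052,"z":0,"twist":0}]' 20
```

```text
t: 0.82
tcp_pos: [0.3792, 0.2815, 0.2922]
eef_rot: [0.0, 0.976, -0.216, -0.0]
contact_force: [1.4, -0.5, 0.3]
grip_width: 0.997
```

```bash
python3 -m handwheel '[{"jaw":1,"x":0.056,"y":0.052,"z":0,"twist":0},{"jaw":1,"x":0.056,"y":0.052,"z":0,"twist":0},{"jaw":1,"x":0.056,"y":0.052,"z":0,"twist":0},{"jaw":1,"x":0.056,"y":0.052,"z":0,"twist":0},{"jaw":1,"x":0.056,"y":0.052,"z":0,"twist":0},{"jaw":1,"x":0.056,"y":0.052,"z":0,"twist":0},{"jaw":1,"x":0.056,"y":0.052,"z":0,"twist":0},{"jaw":1,"x":0.056,"y":0.052,"z":0,"twist":0}]'
python3 -m handwheel '[{"jaw":1,"x":0.056,"y":0.052,"z":0,"twist":0},{"jaw":1,"x":0.056,"y":0.052,"z":0,"twist":0},{"jaw":1,"x":0.056,"y":0.052,"z":0,"twist":0},{"jaw":1,"x":0.04,"y":0.04,"z":0,"twist":0},{"jaw":1,"x":0,"y":0,"z":0,"twist":0.0195},{"jaw":1,"x":0,"y":0,"z":0,"twist":0.0195},{"jaw":1,"x":0,"y":0,"z":0,"twist":0.0195},{"jaw":1,"x":0,"y":0,"z":0,"twist":0.0195}]'
python3 -m handwheel '[{"jaw":1,"x":0,"y":0,"z":0,"twist":0.0195},{"jaw":1,"x":0,"y":0,"z":0,"twist":0.0195},{"jaw":1,"x":0,"y":0,"z":0,"twist":0.0195},{"jaw":1,"x":0,"y":0,"z":0,"twist":0.0195},{"jaw":1,"x":0,"y":0,"z":0,"twist":0.0195},{"jaw":1,"x":0,"y":0,"z":0,"twist":0.0195},{"jaw":1,"x":0,"y":0,"z":0,"twist":0.0195},{"jaw":1,"x":0,"y":0,"z":0,"twist":0.0195}]'
python3 -m handwheel '[{"jaw":1,"x":0,"y":0,"z":0,"twist":0.0195},{"jaw":1,"x":0,"y":0,"z":0,"twist":0.0195},{"jaw":1,"x":0,"y":0,"z":0,"twist":0.0195},{"jaw":1,"x":0,"y":0,"z":0,"twist":0.0135},{"jaw":1,"x":0,"y":0,"z":0,"twist":0}]'
python3 - <<'E'
from h import *
np.save("wr1.npy",[cams.camera_model("wrist")['rvec'],cams.camera_model("wrist")['tvec']])
print(bot.get_obs()['tcp_pos'],bot.get_obs()['joint_pos'])
cv2.imwrite("pics/wrist1.png",cams.get_image("wrist")[:,:,::-1])
E
```

```text
t: 1.48
tcp_pos: [0.4745, 0.0001, 0.2848]
eef_rot: [0.005, 0.977, -0.213, -0.028]
contact_force: [-50.7, 18.7, 9.5]
grip_width: 1.001
t: 2.15
tcp_pos: [0.547, -0.1328, 0.2917]
eef_rot: [0.0, 0.893, -0.45, -0.001]
contact_force: [-0.5, -0.1, -0.2]
grip_width: 1.001
t: 2.82
tcp_pos: [0.547, -0.1323, 0.2919]
eef_rot: [-0.0, -0.577, 0.817, 0.0]
contact_force: [0.4, -0.8, 0.2]
grip_width: 1.003
t: 3.23
tcp_pos: [0.547, -0.1324, 0.2919]
eef_rot: [-0.0, -0.381, 0.925, 0.0]
contact_force: [-0.4, -0.6, 0.2]
grip_width: 1.005
[ 0.54703433 -0.13236546  0.29188132] [ 5.03952178e-02  2.79832438e-01 -1.47601934e-01 -2.14971615e-04
 -1.14415451e+00 -8.39455297e-01]
```

View pics/wrist1.png

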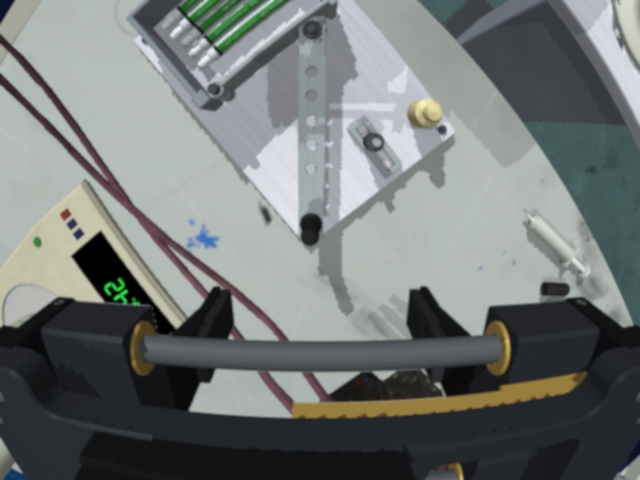

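Run:
```python
from h import *
cv2.imwrite("pics/scene1.png",cams.get_image("scene")[:,:,::-1])
print("box px rays", [atz("top",(205,150),z).round(3) for z in (.2,.3)], atz("top",(205,192),0).round(3),atz("top",(130,150),.3).round(3),atz("top",(225,150),.3).round(3))
a=cv2.imread("pics/wrist1.png")[0:270,200:560];cv2.imwrite("pics/wrist1z.png",cv2.resize(a,(800,600),interpolation=cv2.INTER_CUBIC))
```

```text
box px rays [array([0.652, 0.056, 0.2  ]), array([0.618, 0.033, 0.3  ])] [0.611 0.099 0.   ] [0.617 0.171 0.3  ] [ 0.618 -0.004  0.3  ]
```

View pics/scene1.png

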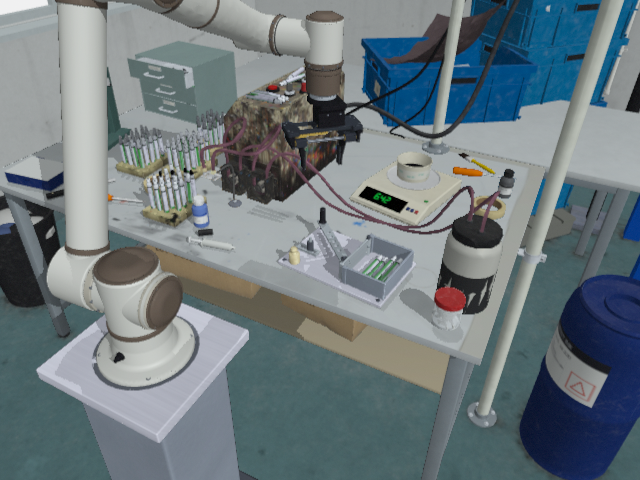

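View pics/wrist1z.png

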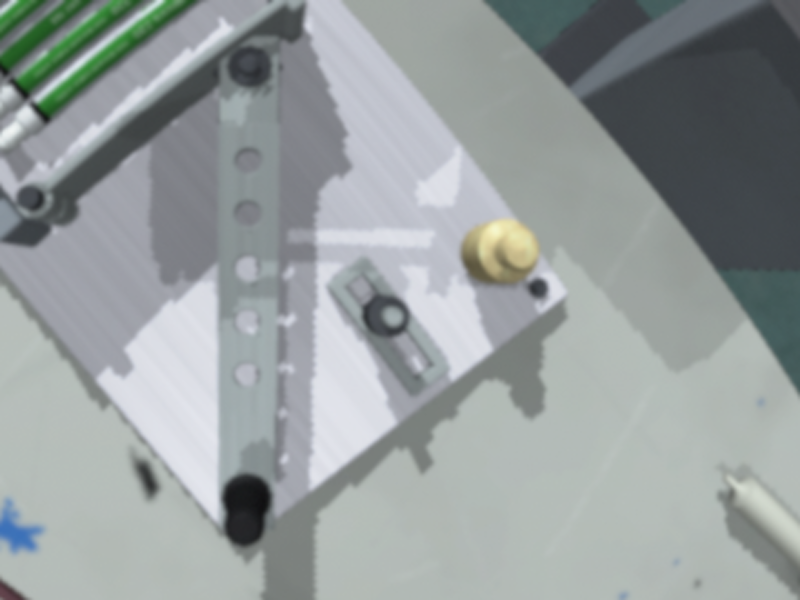

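```bash
cat >> h.py <<'E'
def wproj(P,rt,K=None):
    K=cams.camera_model("wrist")['intrinsics'] if K is None else K
    return cv2.fisheye.projectPoints(np.array(P,float).reshape(-1,1,3),np.array(rt[0],float).reshape(3,1),np.array(rt[1],float).reshape(3,1),K,np.zeros(4))[0].reshape(-1,2)
def watz(uv,z,rt):
    K=cams.camera_model("wrist")['intrinsics']
    n=cv2.fisheye.undistortPoints(np.array(uv,float).reshape(-1,1,2),K,np.zeros(4)).reshape(2)
    Rm=cv2.Rodrigues(np.array(rt[0],float))[0];o=-Rm.T@rt[1];d=Rm.T@np.array([*n,1.]);return o+d*(z-o[2])/d[2]
def w2h(p,P):
    c,s=np.cos(p[2]),np.sin(p[2]);return np.array([[c,s],[-s,c]])@(np.array(P)[:2]-p[:2])*1000
E
python3 - <<'E'
from h import *
rt=np.load("wr1.npy")
p=np.array([ 0.46133835,-0.22113227,-0.10717751])
W=lambda u,v:(200+u/2.2222,v/2.2222)
for n,uv,z in [("corner-90,115",W(567,294),.01),("peg",W(392,316),.056),("collar",W(383,314),.044),("knobtop",W(244,526),.0935),("pivot",W(250,64),.056),("hinge 70,-60",W(32,196),.062),("h1",W(248,159),.047),("h3",W(248,268),.047),("h5",W(248,374),.048),("weight",W(517,247),.056)]:
    P=watz(uv,z,rt);print(n,P.round(4),w2h(p,P).round(1))
E
```

```text
corner-90,115 [ 0.3841 -0.0943  0.01  ] [-90.3 117.8]
peg [ 0.4574 -0.1495  0.056 ] [-11.6  70.8]
collar [ 0.4584 -0.1511  0.044 ] [-10.4  69.3]
knobtop [ 0.5522 -0.1372  0.0935] [81.4 93.2]
pivot [ 0.4245 -0.2612  0.056 ] [-32.4 -43.8]
hinge 70,-60 [ 0.5214 -0.2854  0.062 ] [ 66.6 -57.5]
h1 [ 0.4523 -0.2349  0.047 ] [ -7.5 -14.7]
h3 [ 0.4843 -0.2032  0.047 ] [20.9 20.3]
h5 [ 0.5152 -0.1727  0.048 ] [48.4 53.9]
weight [ 0.3998 -0.1347  0.056 ] [-70.4  79.4]
```

```bash
python3 -m handwheel '[{"jaw":0.1,"x":-0.002,"y":-0.016,"z":0,"twist":0},{"jaw":0.1,"x":0,"y":0,"z":0.05,"twist":0},{"jaw":0.1,"x":0,"y":0,"z":0.06,"twist":0},{"jaw":0.1,"x":0,"y":0,"z":0.05,"twist":0},{"jaw":0.1,"x":0,"y":0,"z":0.03,"twist":0},{"jaw":0.1,"x":0,"y":0,"z":0,"twist":0},{"jaw":0.1,"x":0,"y":0,"z":0,"twist":0}]' 20
python3 - <<'E'
from h import *
cv2.imwrite("pics/wrist2.png",cams.get_image("wrist")[:,:,::-1])
E
```

```text
t: 3.92
tcp_pos: [0.5539, -0.1377, 0.1968]
eef_rot: [-0.001, -0.382, 0.924, 0.0]
contact_force: [-0.1, -0.7, 0.3]
grip_width: 0.586
```

View pics/wrist2.png

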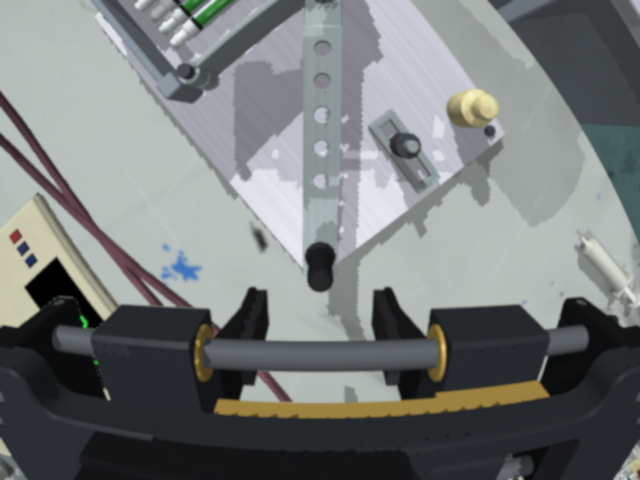

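```bash
python3 -m handwheel '[{"jaw":0.1,"x":0,"y":0,"z":0.04,"twist":0},{"jaw":0.1,"x":0,"y":0,"z":0.05,"twist":0},{"jaw":0.1,"x":0,"y":0,"z":0.04,"twist":0},{"jaw":0.1,"x":0,"y":0,"z":0.015,"twist":0},{"jaw":0.1,"x":0,"y":0,"z":0,"twist":0},{"jaw":0.1,"x":0,"y":0,"z":0,"twist":0}]' 20
python3 - <<'E'
from h import *
cv2.imwrite("pics/wrist3.png",cams.get_image("wrist")[:,:,::-1])
E
```

```text
t: 4.47
tcp_pos: [0.5547, -0.1375, 0.1261]
eef_rot: [0.001, -0.382, 0.924, -0.001]
contact_force: [0.0, -0.0, -0.5]
grip_width: 0.55
```

View pics/wrist3.png

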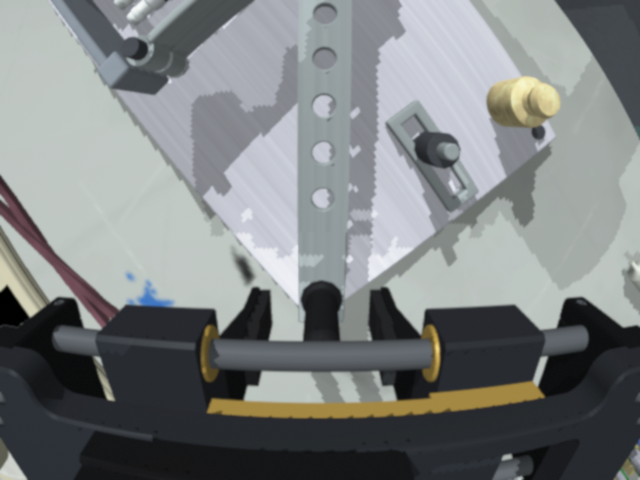

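```bash
python3 -m handwheel '[{"jaw":-1,"x":0,"y":0,"z":0,"twist":0},{"jaw":-1,"x":0,"y":0,"z":0,"twist":0},{"jaw":-1,"x":0,"y":0,"z":0,"twist":0},{"jaw":-1,"x":0,"y":0,"z":0,"twist":0},{"jaw":-1,"x":0,"y":0,"z":0,"twist":0},{"jaw":-1,"x":0,"y":0,"z":0,"twist":0},{"jaw":-1,"x":0,"y":0,"z":0,"twist":0},{"jaw":-1,"x":0,"y":0,"z":0,"twist":0}]' 25
python3 - <<'E'
from h import *
cv2.imwrite("pics/scene3.png",cv2.resize(cams.get_image("scene")[180:330,240:440,::-1],(800,600),interpolation=cv2.INTER_CUBIC))
E
```

```text
t: 5.18
tcp_pos: [0.5536, -0.1374, 0.1248]
eef_rot: [0.0, -0.382, 0.924, -0.0]
contact_force: [-0.2, -0.7, 0.4]
grip_width: 0.171
```

View pics/scene3.png

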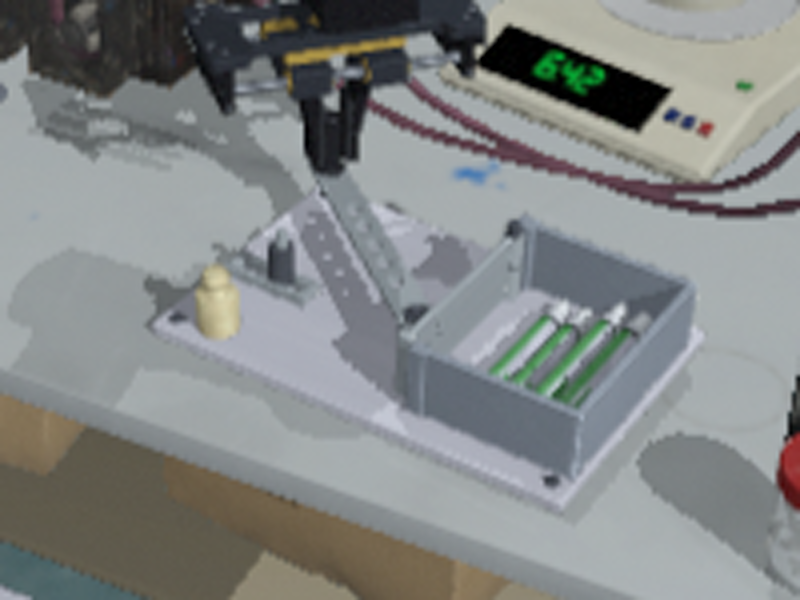

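```bash
cat >> h.py <<'E'
from scipy.optimize import brentq
HP=np.array([0.4600,-0.2205,-0.1072])
def pivot(a): return np.array([70-100*np.cos(a)+12*np.sin(a),-60+100*np.sin(a)+12*np.cos(a)])
def knob(a,phi,th):
    r=180*np.cos(th)-32*np.sin(th);z=44+180*np.sin(th)+32*np.cos(th)
    return np.array([*(pivot(a)+r*np.array([np.cos(phi),np.sin(phi)])),z])
E
python3 - <<'E'
from h import *
p=HP
print("peg h",w2h(p,(0.4580,-0.1500)),"knob h",w2h(p,(0.5536,-0.1374)))
ph0=np.arctan2(*(w2h(p,(0.5536,-0.1374))-pivot(0))[::-1]);print("phi0",ph0, np.linalg.norm(w2h(p,(0.5536,-0.1374))-pivot(0)))
k0=knob(0,ph0,-.02)
for py in (68,70,72):
  for th in (0.2,.14,0.0):
    peg=np.array([-10,py]); r=84*np.cos(th)-(0 if th==0 else 0)
    a=brentq(lambda a:np.linalg.norm(peg-pivot(a))-r,0,.8)
    d=peg-pivot(a);phi=np.arctan2(d[1],d[0]);k=knob(a,phi,th)
    w=h2w(p,k)[0];w0=h2w(p,k0)[0]
    print(py,th,"a",round(a,3),"phi",round(phi,3),"yawbar",round(phi+p[2],3),"knob w",w.round(4),"delta",(w-w0).round(4))
E
```

```text
peg h [-9.53165235 69.88131083] knob h [84.1714291  92.63768414]
phi0 0.8888940326230055 181.146552337418
68 0.2 a 0.357 phi 1.455 yawbar 1.348 knob w [ 0.4767 -0.0663  0.1111] delta [-0.0765  0.0715  0.0387]
68 0.14 a 0.348 phi 1.452 yawbar 1.344 knob w [ 0.4777 -0.0635  0.1008] delta [-0.0755  0.0742  0.0284]
68 0.0 a 0.34 phi 1.448 yawbar 1.341 knob w [ 0.4792 -0.0583  0.076 ] delta [-0.074   0.0794  0.0036]
70 0.2 a 0.379 phi 1.468 yawbar 1.36 knob w [ 0.4759 -0.064   0.1111] delta [-0.0773  0.0737  0.0387]
70 0.14 a 0.369 phi 1.463 yawbar 1.356 knob w [ 0.4768 -0.0613  0.1008] delta [-0.0764  0.0765  0.0284]
70 0.0 a 0.361 phi 1.459 yawbar 1.352 knob w [ 0.4784 -0.0561  0.076 ] delta [-0.0749  0.0817  0.0036]
72 0.2 a 0.4 phi 1.48 yawbar 1.373 knob w [ 0.475  -0.0618  0.1111] delta [-0.0782  0.076   0.0387]
72 0.14 a 0.391 phi 1.476 yawbar 1.369 knob w [ 0.4759 -0.0591  0.1008] delta [-0.0773  0.0787  0.0284]
72 0.0 a 0.382 phi 1.472 yawbar 1.364 knob w [ 0.4774 -0.0539  0.076 ] delta [-0.0758  0.0839  0.0036]
```

```bash
python3 -m handwheel '[{"jaw":-1,"x":0.003,"y":0,"z":-0.015,"twist":0},{"jaw":-1,"x":0.004,"y":0,"z":-0.02,"twist":0},{"jaw":-1,"x":0.005,"y":0,"z":-0.02,"twist":0},{"jaw":-1,"x":0.006,"y":0,"z":-0.02,"twist":0},{"jaw":-1,"x":0.002,"y":0,"z":-0.004,"twist":0},{"jaw":-1,"x":0,"y":0,"z":0,"twist":0},{"jaw":-1,"x":0,"y":0,"z":0,"twist":0}]' 25
python3 - <<'E'
from h import *
cv2.imwrite("pics/scene4.png",cv2.resize(cams.get_image("scene")[180:330,240:440,::-1],(800,600),interpolation=cv2.INTER_CUBIC))
E
```

```text
t: 5.82
tcp_pos: [0.5466, -0.1445, 0.1647]
eef_rot: [0.001, -0.381, 0.924, -0.0]
contact_force: [0.6, 1.4, -2.4]
grip_width: 0.173
```

View pics/scene4.png

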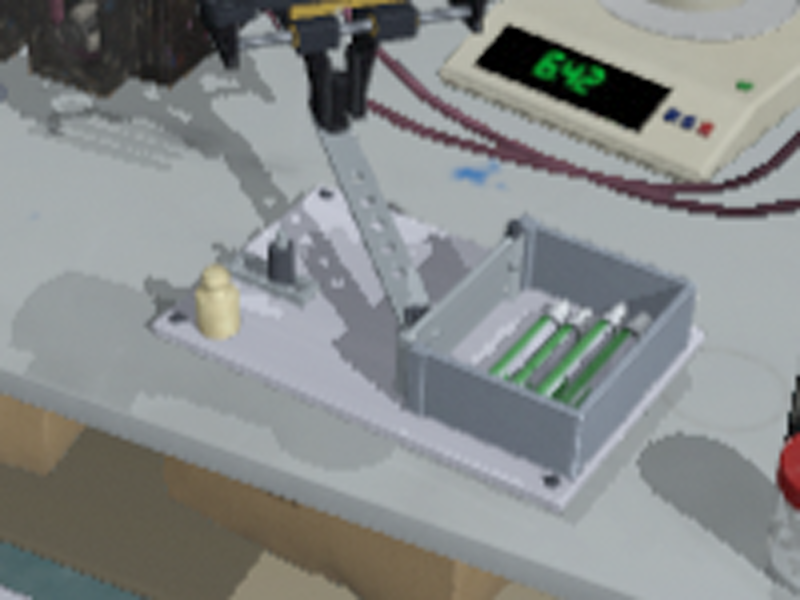

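```bash
python3 -m handwheel '[{"jaw":-1,"x":-0.0006,"y":0.0134,"z":0,"twist":-0.0058},{"jaw":-1,"x":-0.001,"y":0.0134,"z":0,"twist":-0.0058},{"jaw":-1,"x":-0.0016,"y":0.0134,"z":0,"twist":-0.0058},{"jaw":-1,"x":-0.002,"y":0.0132,"z":0,"twist":-0.0058},{"jaw":-1,"x":-0.0025,"y":0.0132,"z":0,"twist":-0.0058},{"jaw":-1,"x":-0.003,"y":0.013,"z":0,"twist":-0.0058},{"jaw":-1,"x":-0.0034,"y":0.0128,"z":0,"twist":-0.0058},{"jaw":-1,"x":-0.0038,"y":0.0128,"z":0,"twist":-0.0058}]' 25
python3 -m handwheel '[{"jaw":-1,"x":-0.0044,"y":0.0126,"z":0,"twist":-0.0058},{"jaw":-1,"x":-0.0048,"y":0.0126,"z":0,"twist":-0.0058},{"jaw":-1,"x":-0.0053,"y":0.0123,"z":0,"twist":-0.0058},{"jaw":-1,"x":-0.0057,"y":0.0121,"z":0,"twist":-0.0058},{"jaw":-1,"x":-0.0062,"y":0.0119,"z":0,"twist":-0.0058},{"jaw":-1,"x":-0.0066,"y":0.0117,"z":0,"twist":-0.0058},{"jaw":-1,"x":-0.007,"y":0.0114,"z":0,"twist":-0.0058},{"jaw":-1,"x":-0.0074,"y":0.0112,"z":0,"twist":-0.0058}]' 25
python3 -m handwheel '[{"jaw":-1,"x":0,"y":0,"z":0,"twist":0},{"jaw":-1,"x":0,"y":0,"z":0,"twist":0}]'
python3 - <<'E'
from h import *
cv2.imwrite("pics/scene5.png",cv2.resize(cams.get_image("scene")[180:330,240:440,::-1],(800,600),interpolation=cv2.INTER_CUBIC))
np.save("wr5.npy",[cams.camera_model("wrist")['rvec'],cams.camera_model("wrist")['tvec']])
cv2.imwrite("pics/wrist5.png",cams.get_image("wrist")[:,:,::-1])
E
```

```text
t: 6.53
tcp_pos: [0.5087, -0.1054, 0.1632]
eef_rot: [-0.002, -0.513, 0.859, 0.001]
contact_force: [-0.8, -3.4, -2.3]
grip_width: 0.174
t: 7.2
tcp_pos: [0.4735, -0.0651, 0.1642]
eef_rot: [-0.0, -0.633, 0.774, 0.0]
contact_force: [-1.0, -4.2, -3.1]
grip_width: 0.178
t: 7.37
tcp_pos: [0.4741, -0.0651, 0.1645]
eef_rot: [0.0, -0.632, 0.775, -0.0]
contact_force: [-0.5, -2.0, -3.5]
grip_width: 0.177
```

View pics/scene5.png

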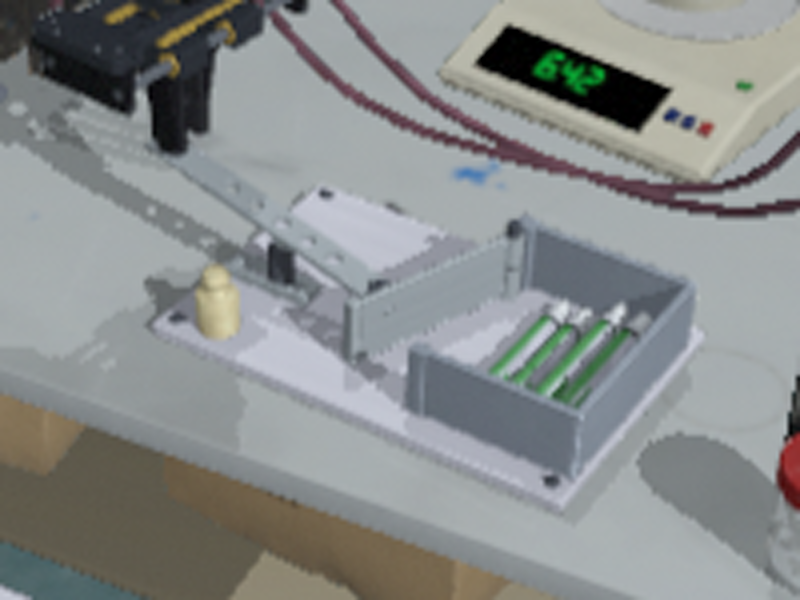

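View pics/wrist5.png

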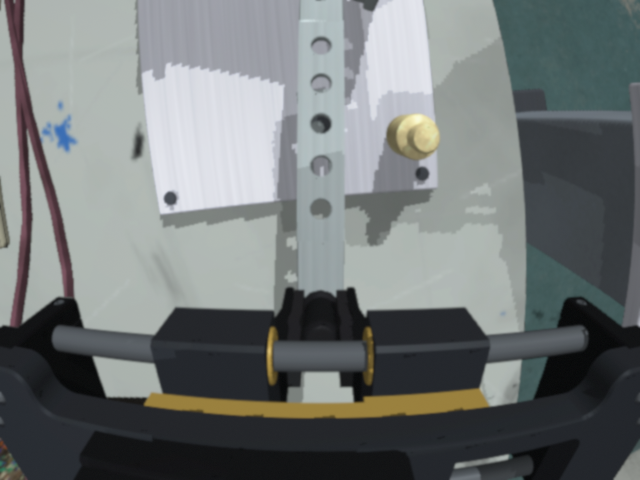

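Run:
```python
from h import *
a=cv2.imread("pics/wrist5.png")[75:165,260:380];cv2.imwrite("pics/wrist5z.png",cv2.resize(a,(800,600),interpolation=cv2.INTER_CUBIC))
rt=np.load("wr5.npy")
Rm=cv2.Rodrigues(np.array(rt[0]))[0];print("cam",-Rm.T@rt[1])
for P in [(.4582,-.150,.056),(.458,-.150,.044)]:
    uv=wproj(P,rt)[0];print(uv,(uv-[260,75])*6.667)
for th in (.19,.2,.21):
    k=bot.get_obs()['tcp_pos'][:2];
    print(th)
```

```text
cam [ 0.4561575  -0.14708684  0.25732332]
[314.64745767 126.64948585] [364.33460026 344.34712218]
[315.26829892 126.83003336] [368.47374892 345.55083242]
0.19
0.2
0.21
```

View pics/wrist5z.png

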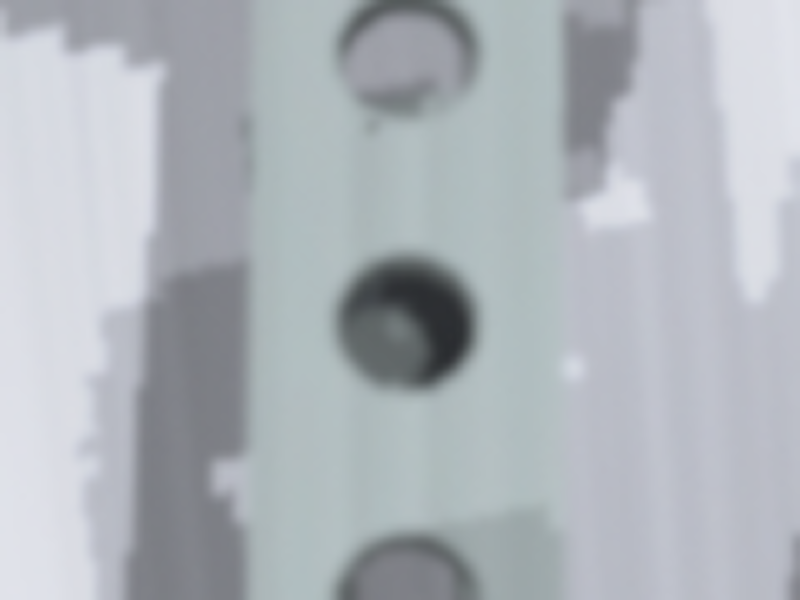

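```bash
python3 -m handwheel '[{"jaw":-1,"x":0,"y":-0.004,"z":0,"twist":0.002},{"jaw":-1,"x":0,"y":-0.004,"z":0,"twist":0.0017},{"jaw":-1,"x":-0.003,"y":0,"z":0.006,"twist":0},{"jaw":-1,"x":-0.003,"y":0,"z":0.006,"twist":0},{"jaw":-1,"x":0,"y":0,"z":0,"twist":0},{"jaw":-1,"x":0,"y":0,"z":0,"twist":0},{"jaw":-1,"x":0,"y":0,"z":0,"twist":0}]' 25
python3 - <<'E'
from h import *
np.save("wr6.npy",[cams.camera_model("wrist")['rvec'],cams.camera_model("wrist")['tvec']])
im=cams.get_image("wrist")[:,:,::-1];cv2.imwrite("pics/wrist6.png",im)
cv2.imwrite("pics/wrist6z.png",cv2.resize(im[75:165,260:380],(800,600),interpolation=cv2.INTER_CUBIC))
E
```

```text
t: 8.05
tcp_pos: [0.4787, -0.0634, 0.1583]
eef_rot: [-0.0, -0.622, 0.783, -0.0]
contact_force: [-0.0, -4.2, -1.7]
grip_width: 0.179
```

View pics/wrist6z.png

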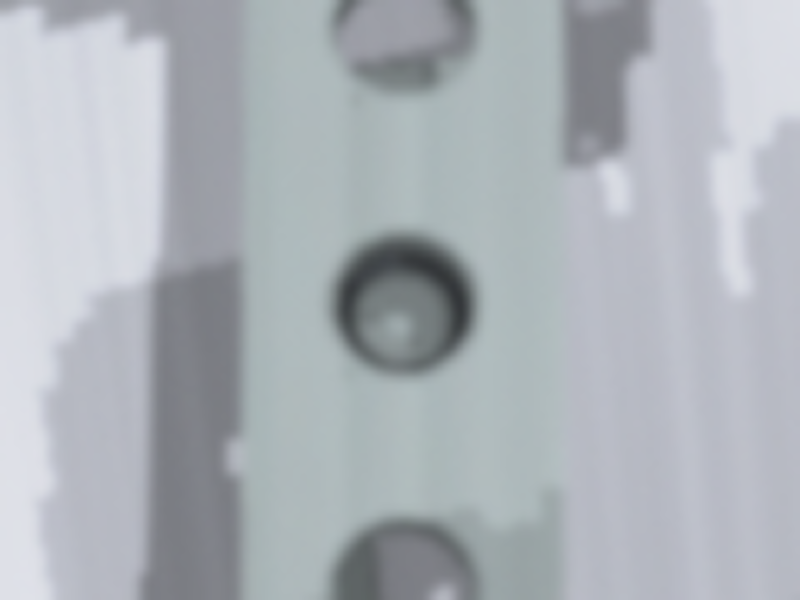

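```bash
python3 -m handwheel '[{"jaw":-1,"x":-0.0012,"y":0,"z":0.005,"twist":0},{"jaw":-1,"x":-0.0012,"y":0,"z":0.005,"twist":0},{"jaw":-1,"x":-0.0012,"y":0,"z":0.005,"twist":0},{"jaw":-1,"x":0,"y":0,"z":0,"twist":0},{"jaw":-1,"x":0,"y":0,"z":0,"twist":0}]' 20
python3 - <<'E'
from h import *
im=cams.get_image("wrist")[:,:,::-1];cv2.imwrite("pics/wrist7.png",im)
cv2.imwrite("pics/wrist7z.png",cv2.resize(im[75:165,260:380],(800,600),interpolation=cv2.INTER_CUBIC))
E
```

```text
t: 8.52
tcp_pos: [0.4789, -0.0616, 0.1505]
eef_rot: [-0.0, -0.622, 0.783, 0.0]
contact_force: [-1.0, -3.2, -0.7]
grip_width: 0.177
```

View pics/wrist7z.png

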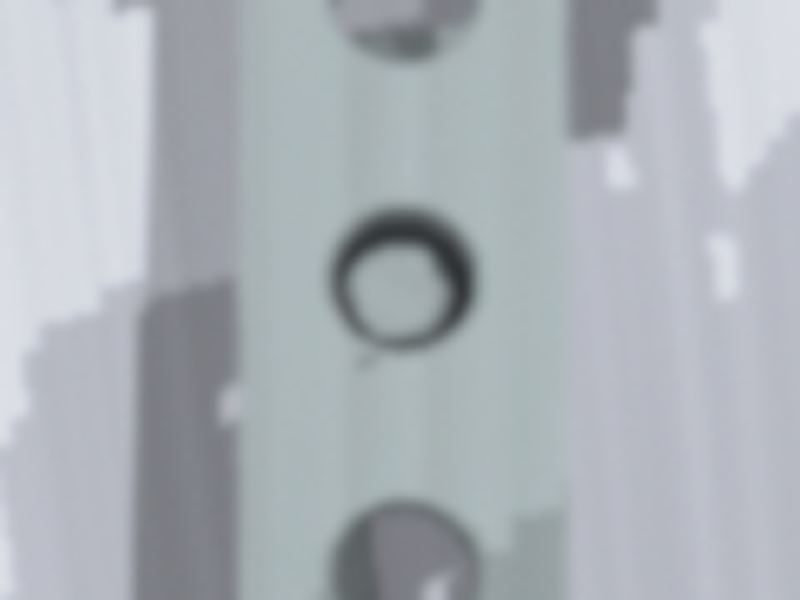

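```bash
python3 -m handwheel '[{"jaw":-1,"x":-0.001,"y":0,"z":0.005,"twist":0},{"jaw":-1,"x":-0.001,"y":0,"z":0.005,"twist":0},{"jaw":-1,"x":-0.001,"y":0,"z":0.005,"twist":0},{"jaw":-1,"x":0,"y":0,"z":0,"twist":0},{"jaw":-1,"x":0,"y":0,"z":0,"twist":0}]' 20
```

```text
t: 8.98
tcp_pos: [0.4793, -0.0602, 0.143]
eef_rot: [-0.0, -0.622, 0.783, 0.0]
contact_force: [0.4, -3.1, -1.1]
grip_width: 0.174
```

```bash
python3 -m handwheel '[{"jaw":-1,"x":-0.001,"y":0,"z":0.005,"twist":0},{"jaw":-1,"x":-0.001,"y":0,"z":0.005,"twist":0},{"jaw":-1,"x":-0.001,"y":0,"z":0.005,"twist":0},{"jaw":-1,"x":0,"y":0,"z":0,"twist":0},{"jaw":-1,"x":0,"y":0,"z":0,"twist":0}]' 20
python3 - <<'E'
from h import *
im=cams.get_image("wrist")[:,:,::-1]
cv2.imwrite("pics/wrist8z.png",cv2.resize(im[75:165,260:380],(800,600),interpolation=cv2.INTER_CUBIC))
E
```

```text
t: 9.4
tcp_pos: [0.4796, -0.0587, 0.1355]
eef_rot: [-0.0, -0.622, 0.783, 0.0]
contact_force: [-1.5, -4.3, -1.4]
grip_width: 0.178
```

View pics/wrist8z.png

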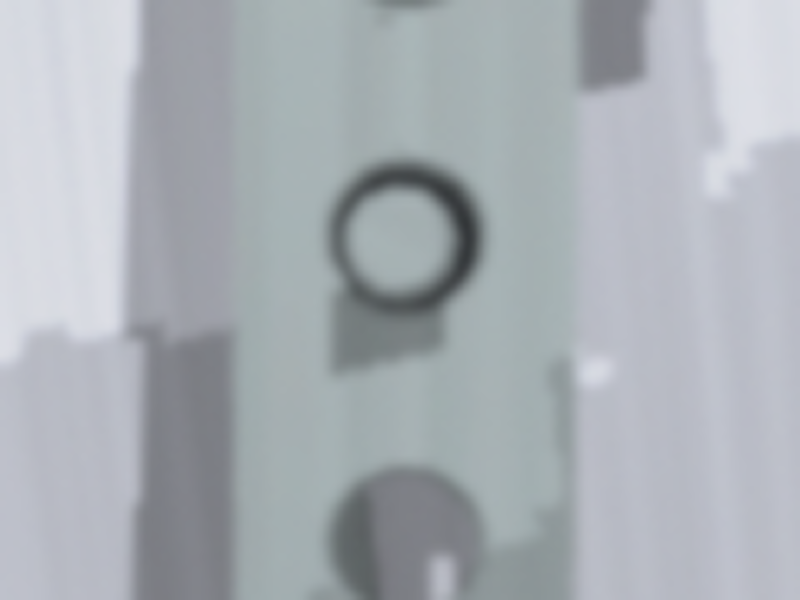

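```bash
python3 -m handwheel '[{"jaw":-1,"x":-0.001,"y":0,"z":0.004,"twist":0},{"jaw":-1,"x":-0.001,"y":0,"z":0.004,"twist":0},{"jaw":-1,"x":-0.0005,"y":0,"z":0.003,"twist":0},{"jaw":-1,"x":0,"y":0,"z":0,"twist":0},{"jaw":-1,"x":0,"y":0,"z":0,"twist":0}]' 20
python3 -m handwheel '[{"jaw":-1,"x":-0.0003,"y":0,"z":0.0016,"twist":0},{"jaw":-1,"x":0,"y":0,"z":0,"twist":0},{"jaw":-1,"x":0,"y":0,"z":0,"twist":0}]' 20
```

```text
t: 9.87
tcp_pos: [0.48, -0.0575, 0.1302]
eef_rot: [-0.0, -0.622, 0.783, 0.0]
contact_force: [-0.5, -2.7, -0.2]
grip_width: 0.179
t: 10.12
tcp_pos: [0.4802, -0.0574, 0.1299]
eef_rot: [0.0, -0.622, 0.783, -0.0]
contact_force: [-2.7, -5.3, 5.3]
grip_width: 0.176
```

```bash
python3 -m handwheel '[{"jaw":-1,"x":0,"y":0,"z":0.001,"twist":0},{"jaw":-1,"x":0,"y":0,"z":0,"twist":0},{"jaw":-1,"x":0,"y":0,"z":0,"twist":0}]' 20
python3 - <<'E'
from h import *
im=cams.get_image("wrist")[:,:,::-1]
cv2.imwrite("pics/wrist9z.png",cv2.resize(im[45:165,240:400],(800,600),interpolation=cv2.INTER_CUBIC))
cv2.imwrite("pics/scene9.png",cv2.resize(cams.get_image("scene")[180:330,240:440,::-1],(800,600),interpolation=cv2.INTER_CUBIC))
E
```

```text
t: 10.37
tcp_pos: [0.4802, -0.0574, 0.1297]
eef_rot: [0.0, -0.622, 0.783, -0.0]
contact_force: [-2.1, -2.5, 7.9]
grip_width: 0.178
```

View pics/wrist9z.png

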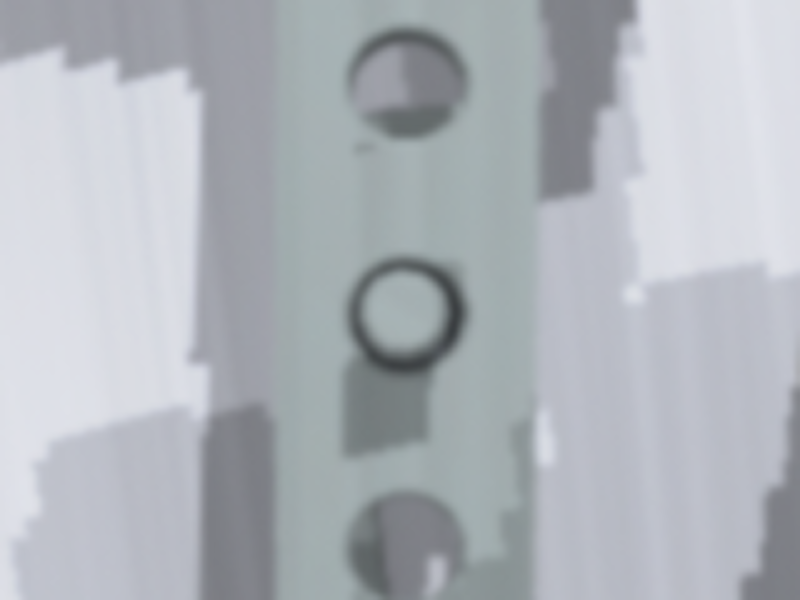

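View pics/scene9.png

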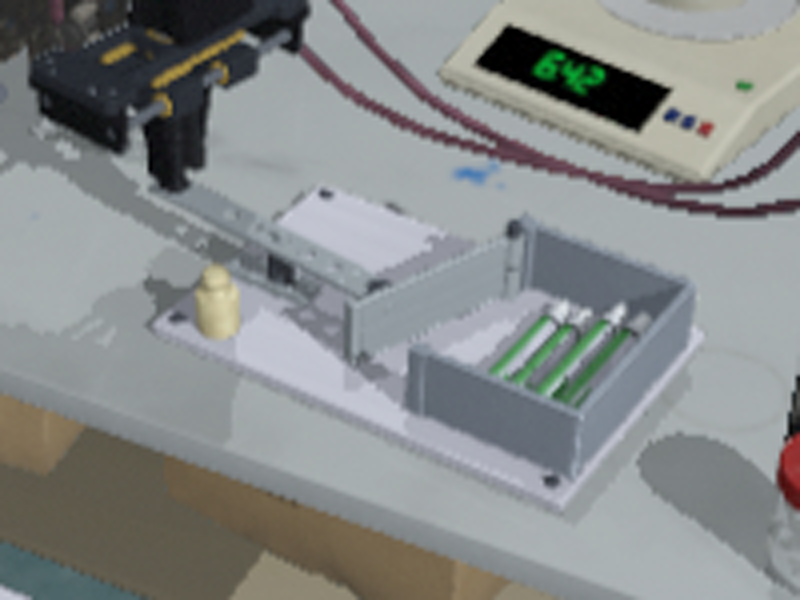

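```bash
python3 -m handwheel '[{"jaw":-1,"x":0.0012,"y":0,"z":0,"twist":0},{"jaw":-1,"x":0.0012,"y":0,"z":0,"twist":0},{"jaw":-1,"x":0,"y":0,"z":0,"twist":0}]' 20
python3 -m handwheel '[{"jaw":-0.4,"x":0,"y":0,"z":0,"twist":0},{"jaw":0,"x":0,"y":0,"z":0,"twist":0},{"jaw":0.2,"x":0,"y":0,"z":0,"twist":0},{"jaw":0.2,"x":0,"y":0,"z":0,"twist":0},{"jaw":0.2,"x":0,"y":0,"z":0,"twist":0},{"jaw":0.2,"x":0,"y":0,"z":0,"twist":0}]'
```

```text
t: 10.72
tcp_pos: [0.4803, -0.0577, 0.1298]
eef_rot: [0.001, -0.622, 0.783, -0.0]
contact_force: [-3.0, 1.4, 7.7]
grip_width: 0.177
t: 11.22
tcp_pos: [0.4799, -0.0584, 0.1288]
eef_rot: [0.0, -0.622, 0.783, 0.0]
contact_force: [0.0, 0.1, 0.6]
grip_width: 0.542
```

Released, force near zero. Raising straight up.

```bash
python3 -m handwheel '[{"jaw":0.2,"x":0,"y":0,"z":-0.03,"twist":0},{"jaw":0.2,"x":0,"y":0,"z":-0.05,"twist":0},{"jaw":0.2,"x":0,"y":0,"z":-0.06,"twist":0},{"jaw":0.2,"x":0,"y":0,"z":-0.06,"twist":0},{"jaw":0.2,"x":0,"y":0,"z":-0.04,"twist":0},{"jaw":0.2,"x":0,"y":0,"z":0,"twist":0},{"jaw":0.2,"x":0,"y":0,"z":0,"twist":0}]'
python3 - <<'E'
from h import *
np.save("wr10.npy",[cams.camera_model("wrist")['rvec'],cams.camera_model("wrist")['tvec']])
im=cams.get_image("wrist")[:,:,::-1];cv2.imwrite("pics/wrist10.png",im)
cv2.imwrite("pics/wrist10z.png",cv2.resize(im[30:240,220:500],(800,600),interpolation=cv2.INTER_CUBIC))
cv2.imwrite("pics/scene10.png",cv2.resize(cams.get_image("scene")[180:330,240:440,::-1],(800,600),interpolation=cv2.INTER_CUBIC))
E
```

```text
t: 11.8
tcp_pos: [0.4801, -0.0584, 0.25]
eef_rot: [0.002, -0.622, 0.783, -0.001]
contact_force: [-0.0, -0.6, -0.5]
grip_width: 0.605
```

View pics/wrist10z.png

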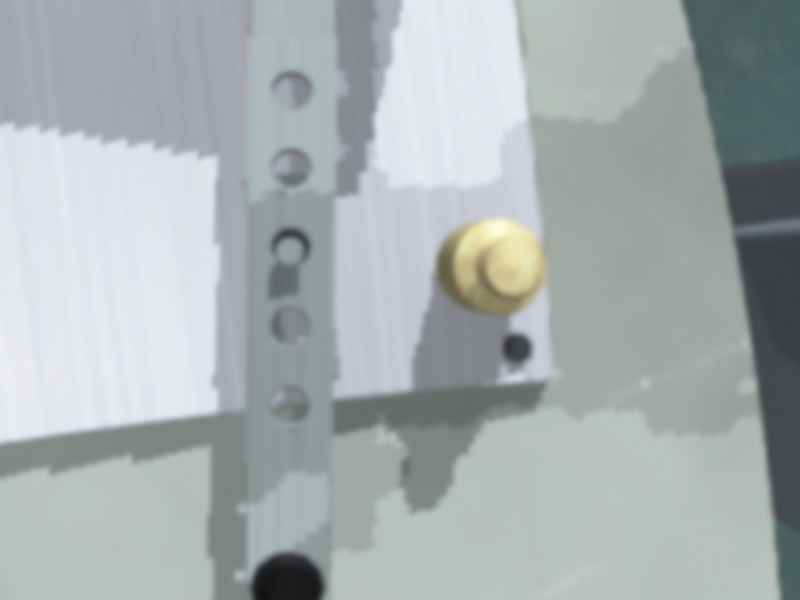

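View pics/scene10.png

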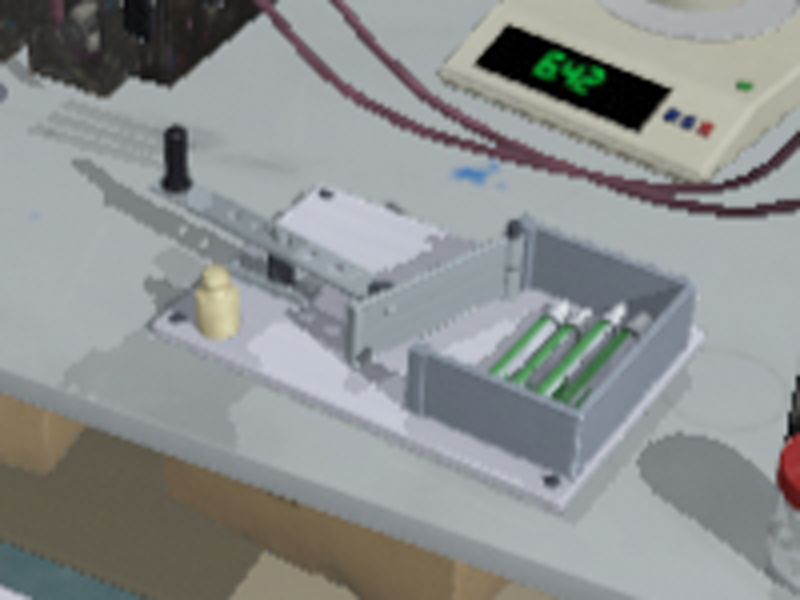

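Run:
```python
from h import *
rt=np.load("wr10.npy")
W=lambda u,v:(220+u/2.857,30+v/2.857)
# grasp xy at release = knob axis ~ tcp
for dz in (0,.005,.01):
    print((proj("scene",[.4797,-.0575,.094+dz])-[240,180])*4)
print("peg",w2h(HP,watz(W(291,250),.056,rt)),"hole3",w2h(HP,watz(W(291,247),.049,rt)))
a=cams.get_image("scene").astype(int);b=cams.get_image("scene").astype(int);o=bot.get_obs()
old=cv2.imread("pics/scene10.png")
new=cv2.resize(b[180:330,240:440,::-1].astype(np.uint8),(800,600),interpolation=cv2.INTER_CUBIC)
print("diff",np.abs(new.astype(int)-old)[200:400,150:520].max(),o['t'],o['contact_force'])
t=cams.get_image("top")[190:310,270:430,::-1];cv2.imwrite("pics/top11.png",cv2.resize(t,(800,600),interpolation=cv2.INTER_CUBIC))
```

```text
[[169.40474202 129.02202913]]
[[169.24185682 122.65221345]]
[[169.07829571 116.25596543]]
peg [-11.2037836   70.24007989] hole3 [-11.36237856  69.17360163]
diff 14 12.0 [-0.99072004 -0.78353938  0.28953657]
```

View pics/top11.png

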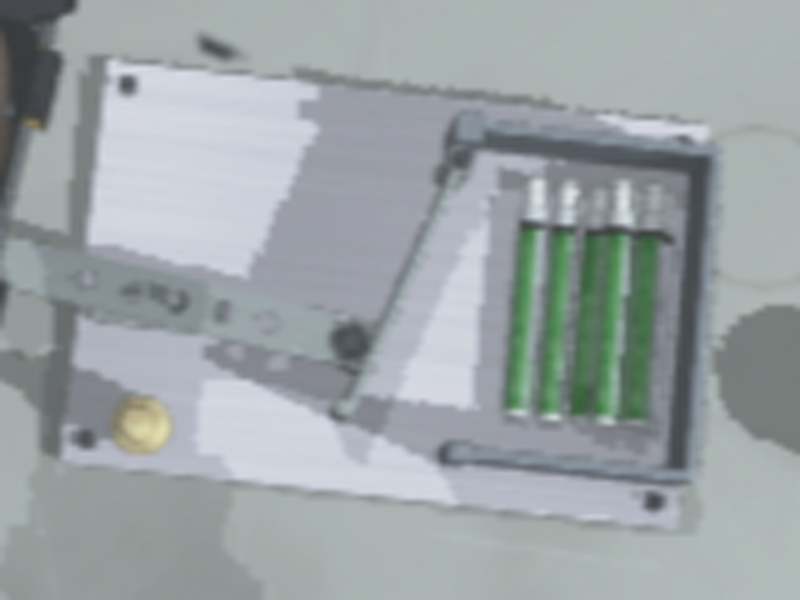

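```bash
python3 -c "
from cell import bot;print(bot.sign_off())"
```

```text
the job is handed in; nothing more can be done
None
```

The stay now holds the gate open by itself, with its middle hole over the peg. However, I hit something on the way in, which may have broken the 40 N limit. I lifted the stay by its knob to about 0.2 rad, pulled the gate open, centred the hole using the wrist camera and lowered it until I felt the collar. Then I let go, raised the gripper clear and handed in at about 12 s.

**Last checks:**
- **Hole and height:** the wrist picture shows the third of the five holes over the peg. The knob top is within about 1 mm of its seated, level height in the scene camera.
- **Peg position:** I measured the peg at about 70 mm along hopper y, so roughly 5 mm from the slot's middle. The hole reads about 1 mm off the slot's line, with about 2 mm camera error.
- **Gate:** it stands at about 0.34–0.36 rad by geometry. The scene view was essentially unchanged 0.2 s later, with the gripper raised clear.
- **Forces:** I read at most 8 N at the wrist while seating, which I estimate is under 20 N on the collar.
- **Bystanders:** the check weight has not moved. The ink bottle and nib jar were not measured again, but nothing went near them.

**What went wrong:** during the first fast move across, at t ≈ 1.5 s, the wrist sensor read about 55 N and the tool was pushed about 20 mm off its path. The gripper or camera almost certainly brushed the tall box at the back. I passed it too low, with the gripper about level with its top. I saw nothing displaced, and the force was back to zero by the next reading. It may still count as pressing on something with over 40 N, and I can't tell from here whether it did.

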